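# Close the side lay on a glass panel and clamp its rod with the cam lever

### The arm

A 6-joint arm with a two-finger parallel gripper is mounted at the origin on the work surface. World frame = base frame: x ahead of the robot, y to its left, z up, the work surface at z = 0. Lengths are in m, angles in rad, forces in N, time in s.
With the tool pointing down it reaches from about 0.3 to 0.775 m from the base axis. Payload 14.6 kg.
Tool frame: the origin (TCP) lies midway between the tips of the shut fingers; the grasp point (between the pads) lies 19 mm behind it (ctrl.hold_point_z is the distance from the TCP to the grasp point, in m); z points along the fingers, x is the direction in which the jaws open and shut, and the axes are right-handed (so a half turn about z gives the same grasp; the last joint's range is limited). The gripper opens to 94 mm and grips with 3 to 60 N. Pads are 16 mm wide; open, the fingers measure 119 mm over their backs; the gripper's body (75 mm by 177 mm) begins 78 mm behind the grasp point.
Start: joints at [-1.363, 0.3, 1.521, -0, 1.321, -0.067], TCP at [0.149, -0.529, 0.205] pointing down, gripper open.
Joint ranges: [-3.03, 3.03], [-0.79, 2.21], [0.23, 2.52], [-1.04, 4.18], [0, 3.07], [-2.55, 2.55]. Speed limits (rad/s): [2.22, 2.22, 2.57, 3.14, 3.14, 3.14].

### API

Orientations are given as [roll, pitch, yaw] about the fixed x, y, z axes, in that order (R = Rz(yaw) Ry(pitch) Rx(roll)).
In Python, from station import ctrl, viewer, ticket, nets gives the robot as it stands.
- The arm moves only by the tool carry_out, never from a script. Its argument "commands" is one flat list of numbers, 7 for each row, row after row: the closure, from -1 (fully open) to 1 (shut), so that 0 is half open, then the shift along the world's x, y, z in cm, then the turn, a rotation vector about the world's x, y, z in rad. In form: [gripper, tx, ty, tz, ax, ay, az, gripper, tx, ty, tz, ax, ay, az, ...]. A call has 1 to 12 rows; each row is the pose to reach, as a shift and turn from the pose measured when the call began; what a row does not reach only later rows make up. A row lasts 1/12 s, in which the tool goes at most 41.7 mm and 7.16 degrees, less where a joint would pass 70% of its speed; a pose out of reach is approached as far as the arm can. A call with a gripper value outside its range is refused whole. The fingers move at their own pace and stop on an object; "force" is the grip in N (left out, the last holds). Time passes only in rows, so rows that repeat a pose let the fingers close. It gives the time, the measured TCP pose, the force and the opening at its end, in the units of the state.
- ctrl.get_obs(): the state, without advancing time (a new reading comes with each control period).
- viewer.camera(name): name is "scene" or "top"; returns (picture, depth): 480x640x3 uint8, blue, green, red; 480x640 float32, m along the optical axis (not along the pixel's ray), 0 where there is no reading.
- viewer.camera_info(name): a dict with "fx", "fy", "cx", "cy" (pixels), "D" ([k1, k2, p1, p2, k3] as OpenCV has them; the pictures are not rectified), "R" (3x3) and "t" (3): a world point X has camera coordinates R X + t. Camera axes: x right, y down, z forward; pixel columns grow to the right and rows downward; lengths in m; the calibration is good to about 2 mm. A picture is of the moment at which its call begins. camera_info takes no time and is no camera call.
- ticket.hand_in(): hands the job in, once; it reports no verdict.
Trained networks look in the newest picture that a camera, given by its name, has taken for a name from the list of things; names that differ only in an ending like _2 or _b are one class to them, and where a whole thing is asked for, a point or a joint stands for the part that bears it (a point fixed in the world has none). Each returns a list of dicts, best first, with "confidence" (0 to 1); they miss things now and then, are a little off and sometimes report something else, mostly with a low value. They report only what shows in the picture. A call takes as long as a camera call. They do not tell look-alikes from the thing itself.
- nets.silhouettes(camera, thing): "region" (480x640 bool, what is visible of it) and "extent" ([left, top, right, bottom] in pixels, round what is visible of it).
The state is a dict: "time_s": time; "qpos": joint angles; "joint_vel": joint speeds; "tau": joint torques, N m; "ee_pos": TCP position; "eef_rot": TCP orientation; "force": force on the tool from outside, world axes, zero at the start; "moment": the same for the moment, N m; "grip_width": finger opening in m.
Only numpy, scipy, OpenCV 4.12 (cv2) and the standard library are available. Lean on these libraries where they do the work, as an engineer would, in place of code of your own. Each camera call takes 0.05 s, during which the arm holds its last target. There are 200 camera calls.

### The job

Set the side lay of the printing bed: push the stop rod in until its sprung foot has slid the glass panel square against both steel lay buttons and is pressed in part of its travel, not bottomed out, then throw the cam lever over centre, all the way down, so that the rod stays clamped with the panel snug. Go by feel, force neither the glass nor the lever, do not touch the clean glass with the gripper, and leave the other things where they are.

Things in the scene. Friction and masses are not known exactly. Their poses are not given: they have to be found in the camera images.
- press_bed: Aluminium printing bed, fixed: slab 260 (x) x 440 (y) mm, top 30 mm above the table. Origin: on the table under its centre; z up; y is the way the stop rod slides in, from the guide block to the panel.
- guide_top (a point): Top centre (80 mm above the table) of the grey guide block, 52 (x) x 56 (y) mm, fixed on the bed at x 0, y -85 mm, through which the rod runs. Axes as the bed's.
- lay_slots (a point): Bed top at x 0, y 150 mm. About here a low bar (200 x 22 x 10 mm) lies across the bed with two steel lay buttons, 12 mm across, 13 mm tall, 100 mm apart, on its side facing the panel. The bar's setting differs from job to job: the buttons meet the panel somewhere from y 140 to 162 mm of the bed. It is not reported and must be found by feel.
- stop_rod (a joint): How far the stop rod is pushed in along the bed's +y, m: 0 drawn back (starts 0 to 0.02), 0.09 end of travel. Steel rod 14 mm across, level, axis at bed x 0, 55 mm above the table. Sliding it takes about 7 N; it stays where left, unless the foot's spring pushes back harder than that. With the lever thrown it is locked.
- knob_end (a point): Centre of the rear face of the black round knob (24 mm across, 24 mm long, on the rod's axis, 55 mm above the table) on the rod's outer end: push here towards the bed's +y. At rod value 0 it is at bed y -230 mm, 10 mm outside the slab's edge. Free behind and on both sides. Axes as the bed's.
- push_foot: Upright foot plate 52 (x) x 8 (y) x 33 mm with black plastic face on the rod's inner end. Origin: on the rod's axis in the plane of the face that meets the panel (bed y -13 mm at rod value 0); axes as the bed's. Moves with the rod and is sprung: gives from 2 N, then 2 N per mm, bottoms out after 6 mm at 14 N. Well set, it is pressed in 0.5 to 5 mm (3 to 12 N).
- panel: Loose clear glass panel 150 (x) x 110 (y) x 5 mm with a black border, about 0.2 kg, flat on the bed between foot and lay buttons, at first 5 to 16 mm short of the buttons and up to 3 degrees askew. Origin: centre of its underside. Square when its axes lie along the bed's. Sliding it takes under 1 N. More than 15 N from the foot breaks it.
- cam_lever (a joint): Angle of the cam lever on the guide block, rad, about an axle along the bed's +y: 0 open (starts 0 to 0.15), arm up, leaning 16 degrees towards the bed's -x; it swings over through upright towards +x to 1.85, arm level on its stop. It stiffens from about 0.3, most near 1.0 (0.6 N m, 9 N at the paddle); past centre, 1.55, it snaps down and stays; let go before, it springs back.
- lever_arm: Arm and thumb paddle of the cam lever, dark steel, 81 mm long from the axle, 7 mm thick, 17 to 24 mm wide along y. Origin: on the axle, at bed x 0, y -85 mm, 92 mm above the table. Its z points along the arm, its y along the axle. To close, push on its -x face (looks to the bed's -x when open, up when closed). More than 40 N bends it.
- lever_pad (a point): Point on the pushing (-x) face of the lever's paddle, 68 mm from the axle; axes as lever_arm.
- squeegee: Bystander: wooden squeegee with a rubber blade, 190 mm long, 30 mm tall, lying on the table near the knob's end of the bed. Leave it alone.
- ink_tub: Bystander: white ink tub, 90 mm across, 85 mm tall, on the table beyond the lay bar. Leave it alone.
- ink_tin: Bystander: ink tin, 84 mm across, 100 mm tall, on the table behind the bed. Leave it alone.
- loupe: Bystander: black print loupe, 36 mm across, 46 mm tall, on the bed's far edge. Leave it alone.
- tape: Bystander: roll of tape, 64 mm across, 24 mm tall, on the bed's near edge. Leave it alone.
Not all that is in view belongs to the job. Several things have the shape of the panel; the one meant has the colours described above.

How it is judged:
On the way, in this order (a step that is already met when the one before it is completed fails the run):
1. with the lever still open, the foot has pushed the panel square and snug against the lay buttons (3 to 12 N) (contact force between push_foot and panel between 3 and 12 N and angle between the x axis of panel and the x axis of press_bed, either way round below 0.02 rad and value of joint cam_lever below 0.9 rad), for 0.2 s.
2. the cam lever is thrown over centre, fully down (value of joint cam_lever above 1.78 rad), for 0.2 s.
At the end, for the whole second after the job is handed in: The cam lever is fully over (above 1.78 rad), the locked foot still presses the panel with 3 to 12 N (pressed in about 0.5 to 5 mm), the panel is square to the bed within 0.02 rad, against the lay buttons, and at rest (value of joint cam_lever above 1.78 rad and contact force between push_foot and panel between 3 and 12 N and angle between the x axis of panel and the x axis of press_bed, either way round below 0.02 rad and linear speed of panel below 0.01 m/s); the robot touches nothing.
It fails at once if the foot squeezes the glass with more than 15 N (contact force between push_foot and panel above 15 N).
It fails at once if the gripper touches the glass (contact force between the fingers and panel above 0.5 N).
It fails at once if the lever is forced with more than 40 N (contact force between the fingers and lever_arm above 40 N).
It fails at once if the squeegee, ink tub, ink tin, loupe or tape roll is shifted by more than 30 mm (distance of any of squeegee, ink_tub, ink_tin, loupe, tape from where it was at the start of the episode above 0.03 m).
It also fails if it takes over 51 s, if anything falls off the work surface, if the arm or the gripper's body presses on something with over 40 N, if the wrist force passes 120 N, or if a joint passes its speed limit or range.

## Working session

There is one attempt and no reset: what is moved stays moved. The work goes in short steps, Python scripts to look and compute and a tool call to move; the robot and the scene stay as the last step left them, time stands still between calls to the robot, and variables do not carry over. Pictures are saved under pics/ and viewed, about 8 in all and at most 12, crops included, and the job is handed in when it is done.

Besides the shell and the picture viewer there is one more tool, called after "Emit:" by a JSON object that holds its "name" and its "arguments", one argument or row to a line. carry_out: Moves the arm, as the interface text tells. Its arguments: {"type":"object","properties":{"commands":{"type":"array","items":{"type":"number"}},"force":{"type":"number"}},"required":["commands"]}

```bash
mkdir -p pics; python3 - <<'E'
from station import ctrl, viewer, ticket, nets
import cv2
for c in ("scene","top"):
    p,d=viewer.camera(c); cv2.imwrite(f"pics/{c}0.png",p)
    i=viewer.camera_info(c); print(c,{k:(v.tolist() if hasattr(v,'tolist') else v) for k,v in i.items()})
    for t in ("press_bed","stop_rod","cam_lever","push_foot","panel","guide_top"):
        try:
            for r in nets.silhouettes(c,t)[:3]: print(t,round(r["confidence"],2),r["extent"])
        except Exception as e: print(t,e)
print(ctrl.get_obs())
E
```

```text
scene {'fx': 466.58742135917646, 'fy': 466.58742135917646, 'cx': 321.0540713940793, 'cy': 242.4771630452419, 'D': [-0.04948725747699504, 0.0, 0.0, 0.0, 0.0], 'R': [[0.6997473444667374, 0.7142718334091058, -0.01301544890288731], [0.39307270907338976, -0.4001650575057225, -0.8278657935517976], [-0.5965295460356135, 0.5741808728526544, -0.5607752009109429]], 't': [-0.36609894033404405, -0.07228955505359909, 1.3343108389650873]}
press_bed 0.97 [213.6, 225.2, 424.0, 388.4]
stop_rod 0.94 [266.0, 270.4, 342.1, 345.3]
stop_rod 0.43 [221.0, 371.4, 334.9, 438.1]
cam_lever 0.7 [296.6, 251.4, 316.8, 294.9]
push_foot 0.64 [319.2, 274.4, 342.8, 288.9]
panel 0.91 [314.2, 248.2, 396.1, 290.1]
panel 0.72 [265.9, 270.8, 341.9, 345.0]
panel 0.63 [82.9, 274.4, 166.4, 315.6]
guide_top 0.89 [218.3, 224.7, 426.0, 390.1]
guide_top 0.74 [315.2, 248.6, 393.9, 290.4]
top {'fx': 530.5048782794453, 'fy': 530.5048782794453, 'cx': 323.14005500638774, 'cy': 241.67679566514, 'D': [-0.12656091435010852, 0.0, 0.0, 0.0, 0.0], 'R': [[-0.02010722879759942, -0.9997947815625906, -0.002468625182689124], [-0.9943234123764548
[... 476 characters left out ...]
3.1]
guide_top 0.69 [351.7, 213.8, 366.0, 222.9]
{'time_s': 0.7, 'qpos': array([-1.36262863e+00,  2.99902041e-01,  1.52100052e+00, -4.66524940e-06,
        1.32070881e+00, -6.66098325e-02]), 'joint_vel': array([ 0.00178516, -0.00208174,  0.00064458,  0.0009823 ,  0.00125726,
        0.00256268]), 'tau': array([ 8.92532989e-04, -5.31575024e+01, -3.52876389e+01,  7.08859088e-02,
        2.13210296e-02, -1.57715914e-05]), 'ee_pos': array([ 0.14922125, -0.52935741,  0.20544424]), 'eef_rot': array([ 3.14158939e+00,  1.89780461e-05, -1.29601764e+00]), 'force': array([-0.21085012, -0.88572276, -1.25911465]), 'moment': array([ 0.02975824, -0.00958388,  0.01959525]), 'grip_width': 0.0939054507447003}
```

View pics/scene0.png

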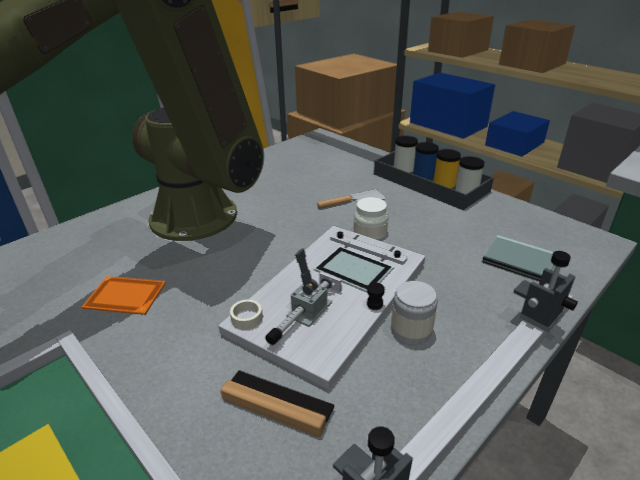

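View pics/top0.png

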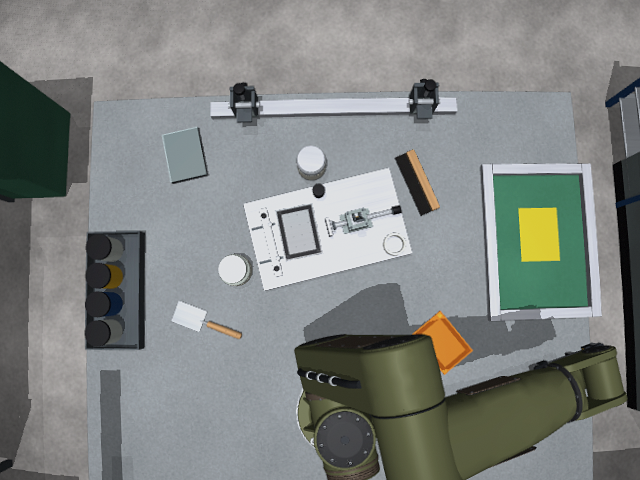

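The bed lies roughly along world +y, turned by about 13°. The knob is at top px (397,210), the lever at (357,218), and the black-bordered panel at (300,231). The orange, grey and green panels are look-alikes.

```bash
cat > h.py <<'E'
from station import ctrl, viewer, ticket, nets
import cv2, numpy as np
def ray(c,px):
    i=viewer.camera_info(c); K=np.array([[i["fx"],0,i["cx"]],[0,i["fy"],i["cy"]],[0,0,1]])
    u=cv2.undistortPoints(np.array(px,float).reshape(-1,1,2),K,np.array(i["D"]))[:,0]
    R=np.array(i["R"]);t=np.array(i["t"])
    return -R.T@t, np.c_[u,np.ones(len(u))]@R
def at_z(c,px,z):
    o,d=ray(c,px); return o+d*((z-o[2])/d[:,2])[:,None]
def proj(c,X):
    i=viewer.camera_info(c); K=np.array([[i["fx"],0,i["cx"]],[0,i["fy"],i["cy"]],[0,0,1]])
    return cv2.projectPoints(np.array(X,float).reshape(-1,1,3),cv2.Rodrigues(np.array(i["R"]))[0],np.array(i["t"]),K,np.array(i["D"]))[0][:,0]
E
python3 - <<'E'
from h import *
from scipy.optimize import least_squares
imgs={c:viewer.camera(c)[0] for c in ("top","scene")}
obs=[]
# top-face boundary in top camera: white slab threshold inside net region neighbourhood
p=imgs["top"]; r=nets.silhouettes("top","press_bed")[0]
m=np.zeros(p.shape[:2],np.uint8); roi=np.zeros_like(m); roi[150:305,235:425]=1
m[(p.min(2)>185)&(roi>0)]=255
m=cv2.morphologyEx(m,cv2.MORPH_CLOSE,np.ones((5,5)))
cs=max(cv2.findContours(m,0,2)[0],key=cv2.contourArea)
for name,cc in(("thr",cs),("net",max(cv2.findContours(r["region"].astype(np.uint8),0,2)[0],key=cv2.contourArea))):
    W=at_z("top",cc[:,0,:],0.03)[:,:2]
    (c,s,a)=cv2.minAreaRect((cv2.convexHull(W.astype(np.float32)*1000)));print(name,c,s,a)
    box=cv2.boxPoints((c,s,a)); print(np.round(box))
cv2.imwrite("pics/m.png",cv2.resize(np.hstack([p[150:305,235:425],cv2.cvtColor(m,8)[150:305,235:425]]),None,fx=2,fy=2))
E
```

```text
Traceback (most recent call last):
IndexError: list index out of range
```

```bash
python3 - <<'E'
from h import *
p=viewer.camera("top")[0]; m=np.zeros(p.shape[:2],np.uint8)
roi=p[150:305,235:425]
for th in (170,200):
    m[:]=0; m[150:305,235:425]=(roi.min(2)>th)*255
    m2=cv2.morphologyEx(m,cv2.MORPH_CLOSE,np.ones((5,5))); m2=cv2.morphologyEx(m2,cv2.MORPH_OPEN,np.ones((9,9)))
    cs=max(cv2.findContours(m2,0,2)[0],key=cv2.contourArea)
    W=at_z("top",cs[:,0,:],0.03)[:,:2]
    c,s,a=cv2.minAreaRect(W.astype(np.float32)*1000); print(th,c,s,a)
viewer.camera("scene")
for cam in ("top","scene"):
  for r in nets.silhouettes(cam,"press_bed")[:1]:
    cc=max(cv2.findContours(r["region"].astype(np.uint8),0,2)[0],key=cv2.contourArea)
    print(cam,r["confidence"],cv2.minAreaRect(at_z(cam,cc[:,0,:],0.03)[:,:2].astype(np.float32)*1000))
# hypothesis overlay
a=np.deg2rad(a if a<45 else a-90); 
c=np.array(c)/1000; print("centre",c,"yaw deg",np.rad2deg(a))
R=np.array([[np.cos(a),-np.sin(a)],[np.sin(a),np.cos(a)]])
def w(x,y,z): q=c+R@[x,y]; return [q[0],q[1],z]
P=[w(x,y,.03) for x,y in((-.13,-.22),(.13,-.22),(.13,.22),(-.13,.22))]
pts=[w(0,-.23,.055),w(0,-.085,.08),w(0,.15,.03),w(0,-.085,.092)]
out=[]
for cam,(x0,y0,x1,y1) in(("top",(230,150,430,310)),("scene",(205,215,435,395))):
    im=viewer.camera(cam)[0]; k=4 if cam=="top" else 3
    im=cv2.resize(im[y0:y1,x0:x1],None,fx=k,fy=k,interpolation=cv2.INTER_CUBIC)
    f=lambda X:((proj(cam,X)-[x0,y0]+.5)*k).astype(np.int32)
    cv2.polylines(im,[f(P)],True,(0,0,255),1)
    for q in f(pts): cv2.circle(im,tuple(int(v) for v in q),3,(0,0,255),-1)
    cv2.imwrite(f"pics/ov_{cam}.png",im)
E
```

```text
170 (527.363525390625, 27.006759643554688) (259.0936584472656, 440.0247497558594) 12.991400718688965
200 (527.0841064453125, 28.019302368164062) (257.866455078125, 436.84893798828125) 13.006065368652344
top 0.8 ((526.7554931640625, 27.789764404296875), (261.85595703125, 439.8274230957031), 13.137785911560059)
scene 0.58 ((525.9244384765625, 22.5723876953125), (278.32464599609375, 457.4840087890625), 13.304133415222168)
centre [0.52708411 0.0280193 ] yaw deg 13.006065368652346
```

View pics/ov_top.png

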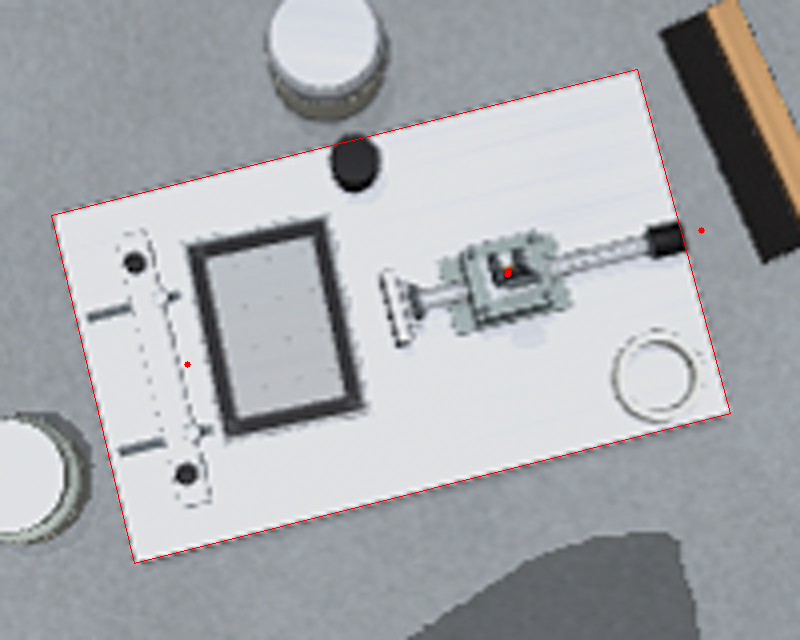

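View pics/ov_scene.png

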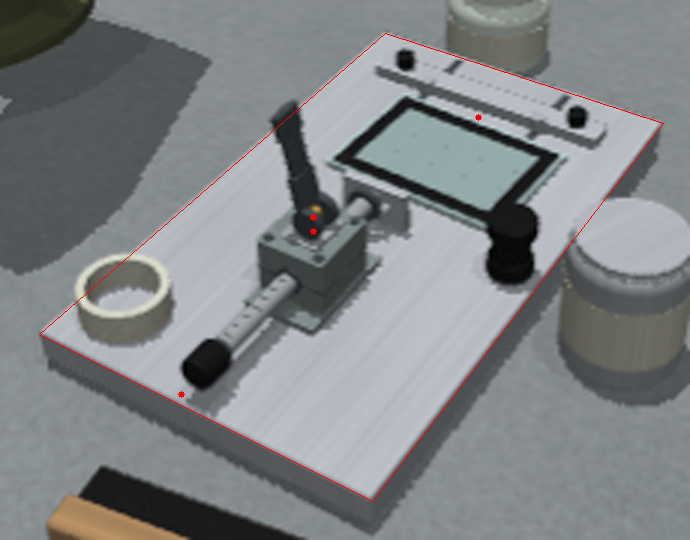

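The overlay matches in both views: bed centre (0.527, 0.0275), yaw 0.227, rod started about 10–12 mm in. Next I go behind the knob with the fingers shut.

Emit:
{"name": "carry_out", "arguments": {
  "commands": [1,3.6,2.6,0,0,0,0.12,1,7.2,5.2,0,0,0,0.24,1,10.8,7.8,0,0,0,0.36,1,14.4,10.4,0,0,0,0.48,1,18,13,0,0,0,0.6,1,21.6,15.6,0,0,0,0.72,1,25.2,18.2,0,0,0,0.84,1,28.8,20.8,0,0,0,0.96,1,32.4,23.4,0,0,0,1.08,1,36,26,0,0,0,1.2,1,39.6,28.6,0,0,0,1.32,1,43.4,31.3,0,0,0,1.44]
}}

```text
time_s: 2.15
ee_pos: [0.5562, -0.2351, 0.2056]
eef_rot: [3.141, -0.0, 0.15]
force: [-0.4, -0.0, 0.1]
grip_width: 0.0171
```

Emit:
{"name": "carry_out", "arguments": {
  "commands": [1,2.7,1.9,-2,0,0,0.077,1,2.7,1.9,-5,0,0,0.077,1,2.7,1.9,-8,0,0,0.077,1,2.7,1.9,-11,0,0,0.077,1,2.7,1.9,-14,0,0,0.077,1,2.7,1.9,-15.9,0,0,0.077,1,2.7,1.9,-15.9,0,0,0.077,1,2.7,1.9,-15.9,0,0,0.077]
}}

```text
time_s: 2.82
ee_pos: [0.583, -0.2161, 0.0464]
eef_rot: [-3.141, 0.001, 0.227]
force: [-0.4, 0.3, 0.4]
grip_width: 0.0002
```

```bash
python3 - <<'E'
from h import *
im=viewer.camera("scene")[0][250:410,200:400]; cv2.imwrite("pics/knob1.png",cv2.resize(im,None,fx=3,fy=3,interpolation=cv2.INTER_CUBIC))
o=ctrl.get_obs(); print(o["time_s"],o["ee_pos"],o["force"],o["grip_width"])
E
```

```text
2.8667 [ 0.5837056  -0.21635666  0.04777281] [ 0.27092788 -1.06068536  0.08936722] 0.0007401696519431071
```

View pics/knob1.png

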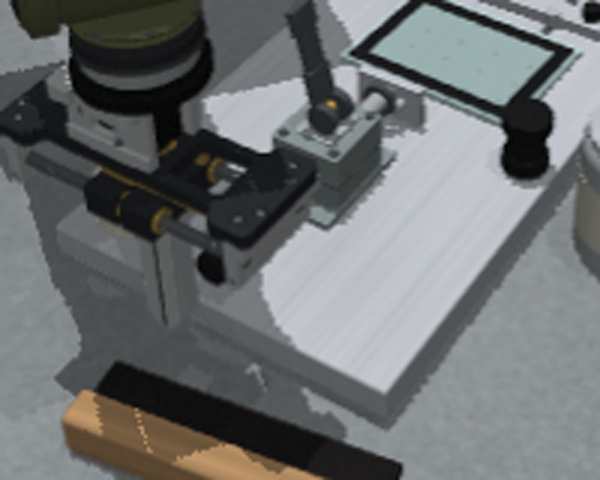

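Fingers are centred behind the knob (crop px 210,265). I push in to a spot surely short of button contact.

Emit:
{"name": "carry_out", "arguments": {
  "commands": [1,-0.09,0.39,0,0,0,0,1,-0.18,0.78,0,0,0,0,1,-0.27,1.17,0,0,0,0,1,-0.36,1.56,0,0,0,0,1,-0.45,1.95,0,0,0,0,1,-0.54,2.34,0,0,0,0,1,-0.63,2.73,0,0,0,0,1,-0.72,3.12,0,0,0,0,1,-0.81,3.51,0,0,0,0,1,-0.9,3.9,0,0,0,0,1,-0.99,4.29,0,0,0,0]
}}

```text
time_s: 3.78
ee_pos: [0.5741, -0.1743, 0.048]
eef_rot: [3.139, -0.002, 0.227]
force: [2.4, -8.0, -1.4]
grip_width: 0.0006
```

```bash
cat >> h.py <<'E'
C=np.array([.527,.0275]); A=.227; EX=np.array([np.cos(A),np.sin(A)]); EY=np.array([-np.sin(A),np.cos(A)])
def st(n=5,cam="top"):
    L=[]
    for _ in range(n):
        im=viewer.camera(cam)[0]; o=ctrl.get_obs(); d=o["ee_pos"][:2]-C; f=o["force"]
        L.append([d@EX*1e3,d@EY*1e3,o["ee_pos"][2]*1e3,f[:2]@EX,f[:2]@EY,f[2]])
    L=np.array(L); print(o["time_s"],"bed x,y,z mm, fx,fy,fz",L.mean(0).round(2),"sd",L.std(0).round(2)); return im
E
python3 - <<'E'
from h import *
im=st(6,"top"); im=st(4,"scene")[215:395,205:435]; cv2.imwrite("pics/p2.png",cv2.resize(im,None,fx=3,fy=3,interpolation=cv2.INTER_CUBIC))
E
```

```text
4.0833 bed x,y,z mm, fx,fy,fz [   0.46 -206.53   47.97    0.     -3.98    0.3 ] sd [0.02 0.01 0.02 0.57 0.76 0.79]
4.2833 bed x,y,z mm, fx,fy,fz [   0.45 -206.53   47.94   -0.65   -3.78    2.2 ] sd [0.   0.01 0.01 0.37 0.4  0.56]
```

View pics/p2.png

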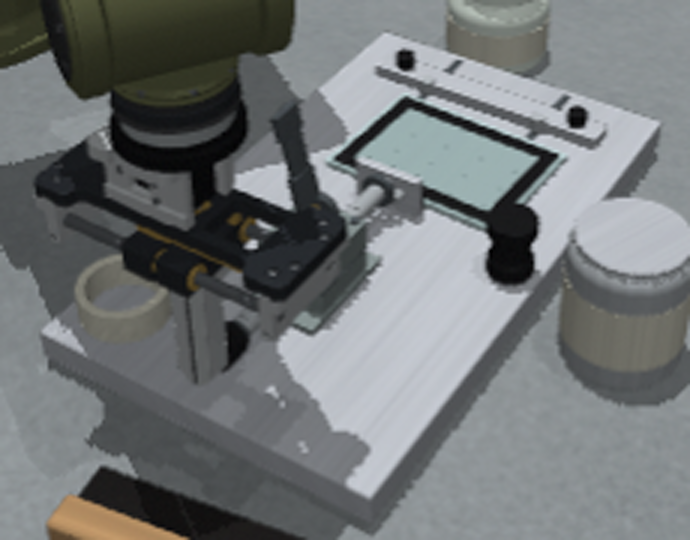

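The foot is just short of the panel (crop px 400,195), and sliding takes about 8 N. I continue in small, slow steps.

Emit:
{"name": "carry_out", "arguments": {
  "commands": [1,-0.02,0.1,0,0,0,0,1,-0.04,0.2,0,0,0,0,1,-0.07,0.3,0,0,0,0,1,-0.09,0.4,0,0,0,0,1,-0.12,0.5,0,0,0,0,1,-0.14,0.6,0,0,0,0,1,-0.16,0.7,0,0,0,0,1,-0.18,0.8,0,0,0,0]
}}

```text
time_s: 4.95
ee_pos: [0.5722, -0.1663, 0.048]
eef_rot: [3.139, -0.002, 0.227]
force: [1.7, -8.4, -1.2]
grip_width: 0.0007
```

Emit:
{"name": "carry_out", "arguments": {
  "commands": [1,-0.02,0.1,0,0,0,0,1,-0.05,0.2,0,0,0,0]
}}

```text
time_s: 5.12
ee_pos: [0.5719, -0.1651, 0.048]
eef_rot: [3.138, -0.002, 0.227]
force: [3.2, -8.7, -1.6]
grip_width: 0.0003
```

```bash
python3 - <<'E'
from h import *
im=st(4,"top")[150:310,230:430]; cv2.imwrite("pics/p3.png",cv2.resize(im,None,fx=4,fy=4,interpolation=cv2.INTER_CUBIC))
E
```

```text
5.3167 bed x,y,z mm, fx,fy,fz [   0.46 -197.55   48.      0.57   -7.87   -1.14] sd [0.01 0.01 0.01 0.78 0.42 0.24]
```

View pics/p3.png

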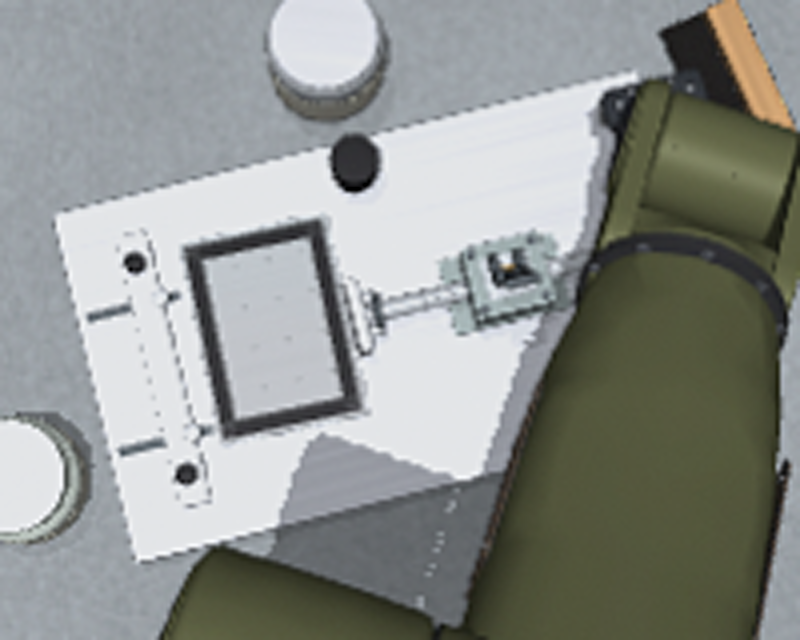

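The foot is now at the panel (crop px 355,318). The panel is about 6–11 mm short of the buttons and slightly askew.

Emit:
{"name": "carry_out", "arguments": {
  "commands": [1,-0.02,0.1,0,0,0,0,1,-0.05,0.2,0,0,0,0,1,-0.07,0.3,0,0,0,0,1,-0.09,0.4,0,0,0,0,1,-0.11,0.5,0,0,0,0]
}}

```text
time_s: 5.73
ee_pos: [0.5709, -0.1606, 0.048]
eef_rot: [3.137, -0.002, 0.226]
force: [1.5, -8.4, -0.6]
grip_width: 0.0004
```

Emit:
{"name": "carry_out", "arguments": {
  "commands": [1,-0.02,0.1,0,0,0,0,1,-0.02,0.1,0,0,0,0]
}}

```text
time_s: 5.9
ee_pos: [0.5709, -0.1603, 0.048]
eef_rot: [3.136, -0.003, 0.226]
force: [2.6, -8.3, -0.1]
grip_width: 0.0004
```

Emit:
{"name": "carry_out", "arguments": {
  "commands": [1,-0.02,0.1,0,0,0,0,1,-0.02,0.1,0,0,0,0]
}}

```text
time_s: 6.07
ee_pos: [0.5708, -0.1599, 0.0481]
eef_rot: [3.134, -0.003, 0.226]
force: [2.5, -8.0, -1.7]
grip_width: 0.001
```

```bash
python3 - <<'E'
from h import *
st(4)
E
```

```text
6.2667 bed x,y,z mm, fx,fy,fz [   0.48 -192.47   48.03    0.35   -8.47   -0.89] sd [0.01 0.01 0.   0.3  0.41 0.39]
```

Emit:
{"name": "carry_out", "arguments": {
  "commands": [1,-0.03,0.15,0,0,0,0,1,-0.05,0.2,0,0,0,0]
}}

```text
time_s: 6.43
ee_pos: [0.5705, -0.1586, 0.0481]
eef_rot: [3.133, -0.003, 0.226]
force: [3.0, -8.2, -1.7]
grip_width: 0.0007
```

Emit:
{"name": "carry_out", "arguments": {
  "commands": [1,-0.03,0.15,0,0,0,0,1,-0.05,0.2,0,0,0,0]
}}

```text
time_s: 6.6
ee_pos: [0.5702, -0.1573, 0.0481]
eef_rot: [3.132, -0.004, 0.226]
force: [3.6, -8.1, -1.6]
grip_width: 0.0005
```

```bash
python3 - <<'E'
from h import *
im=st(4)[150:310,230:430]; cv2.imwrite("pics/p4.png",cv2.resize(im,None,fx=4,fy=4,interpolation=cv2.INTER_CUBIC))
E
```

```text
6.8 bed x,y,z mm, fx,fy,fz [   0.48 -189.71   48.07    0.54   -7.93   -1.45] sd [0.01 0.   0.02 0.19 0.55 0.65]
```

Emit:
{"name": "carry_out", "arguments": {
  "commands": [1,-0.03,0.15,0,0,0,0,1,-0.05,0.2,0,0,0,0]
}}

```text
time_s: 6.97
ee_pos: [0.5699, -0.1559, 0.0481]
eef_rot: [3.131, -0.004, 0.226]
force: [2.4, -7.9, -2.4]
grip_width: 0.0005
```

Emit:
{"name": "carry_out", "arguments": {
  "commands": [1,-0.03,0.15,0,0,0,0,1,-0.05,0.2,0,0,0,0]
}}

```text
time_s: 7.13
ee_pos: [0.5696, -0.1546, 0.0481]
eef_rot: [3.129, -0.005, 0.225]
force: [3.3, -8.6, -2.2]
grip_width: 0.0002
```

```bash
python3 - <<'E'
from h import *
im=st(4)[150:310,230:430]; cv2.imwrite("pics/p5.png",cv2.resize(im,None,fx=4,fy=4,interpolation=cv2.INTER_CUBIC))
E
```

```text
7.3333 bed x,y,z mm, fx,fy,fz [   0.49 -186.93   48.09    0.71   -7.72   -1.04] sd [0.   0.01 0.01 0.35 0.39 0.48]
```

View pics/p5.png

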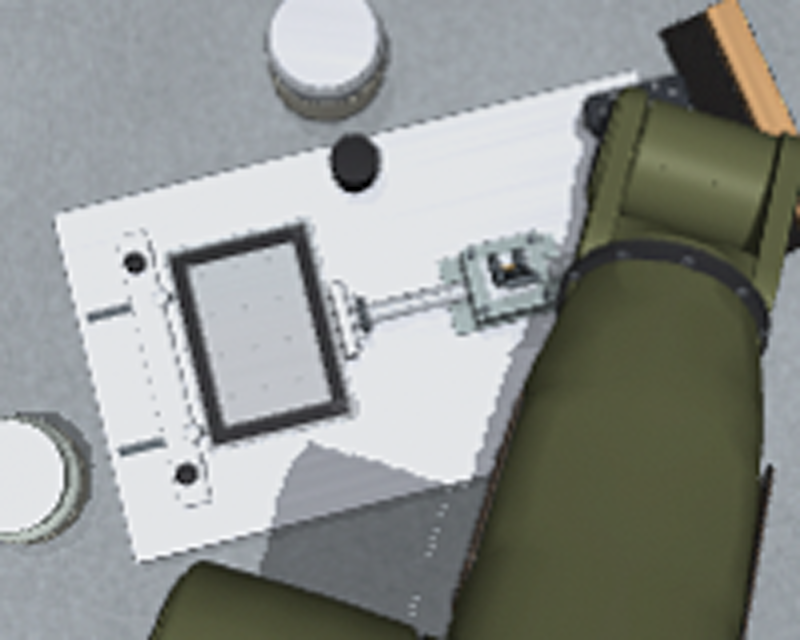

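The panel is nearly at the buttons (crop px 178,297 and 210,432). I take single steps from here and watch the force.

Emit:
{"name": "carry_out", "arguments": {
  "commands": [1,-0.03,0.15,0,0,0,0,1,-0.05,0.2,0,0,0,0]
}}

```text
time_s: 7.5
ee_pos: [0.5693, -0.1532, 0.0481]
eef_rot: [3.128, -0.005, 0.225]
force: [3.0, -8.7, -1.4]
grip_width: 0.0006
```

Emit:
{"name": "carry_out", "arguments": {
  "commands": [1,-0.03,0.15,0,0,0,0,1,-0.05,0.2,0,0,0,0]
}}

```text
time_s: 7.67
ee_pos: [0.569, -0.1521, 0.0481]
eef_rot: [3.126, -0.006, 0.225]
force: [3.1, -10.8, -3.5]
grip_width: 0.0004
```

```bash
python3 - <<'E'
from h import *
st(4)
E
```

```text
7.8667 bed x,y,z mm, fx,fy,fz [   0.51 -184.38   48.13    1.01   -9.99   -1.85] sd [0.01 0.   0.01 0.26 0.21 0.25]
```

Emit:
{"name": "carry_out", "arguments": {
  "commands": [1,-0.03,0.15,0,0,0,0,1,-0.05,0.2,0,0,0,0]
}}

```text
time_s: 8.03
ee_pos: [0.5688, -0.1512, 0.0482]
eef_rot: [3.124, -0.006, 0.225]
force: [4.5, -12.8, -3.2]
grip_width: 0.0006
```

```bash
python3 - <<'E'
from h import *
im=st(4)
def panelang(im):
    b=(im.max(2)<90).astype(np.uint8); q=np.zeros_like(b); q[195:270,265:325]=b[195:270,265:325]
    q=cv2.morphologyEx(q,cv2.MORPH_OPEN,np.ones((2,2)))
    c=max(cv2.findContours(q,0,2)[0],key=cv2.contourArea)
    print(cv2.minAreaRect(at_z("top",c[:,0,:],.035)[:,:2].astype(np.float32)*1000))
panelang(im)
E
```

```text
8.2333 bed x,y,z mm, fx,fy,fz [   0.52 -183.47   48.15    1.3   -11.51   -2.49] sd [0.01 0.01 0.01 0.46 0.56 0.35]
((509.1009216308594, 121.0755844116211), (138.96292114257812, 97.99539184570312), 12.921177864074707)
```

Contact felt: excess force is about 4.6 N over the sliding force, and the panel is at 12.9° against the bed's 13.0°. One more small step centres the preload.

Emit:
{"name": "carry_out", "arguments": {
  "commands": [1,-0.03,0.15,0,0,0,0,1,-0.04,0.18,0,0,0,0]
}}

```text
time_s: 8.4
ee_pos: [0.5687, -0.1507, 0.0482]
eef_rot: [3.122, -0.007, 0.224]
force: [4.7, -13.4, -3.6]
grip_width: 0.0008
```

```bash
python3 - <<'E'
from h import *
st(6)
E
```

```text
8.7 bed x,y,z mm, fx,fy,fz [   0.53 -182.97   48.19    0.66  -12.95   -2.79] sd [0.01 0.01 0.01 0.46 0.41 0.48]
```

Preload is about 5 N, below the rod friction, so the rod will stay put. I retreat, lift, and go to the -x side of the lever.

Emit:
{"name": "carry_out", "arguments": {
  "commands": [1,0.1,-0.5,0,0,0,0,1,0.4,-1.7,0,0,0,0,1,0.72,-3.1,0.2,0.017,0.01,0.003,1,0.72,-3.1,3.5,0.017,0.01,0.003,1,0.72,-3.1,7,0.017,0.01,0.003,1,0.72,-3.1,11,0.017,0.01,0.003,1,0.72,-3.1,15,0.017,0.01,0.003,1,0.72,-3.1,15.5,0.017,0.01,0.003,1,-2,0,15.5,0.017,0.01,0.003,1,-5,4,15.5,0.017,0.01,0.003,1,-8.1,8.2,15.5,0.017,0.01,0.003,1,-8.1,8.2,15.5,0.017,0.01,0.003]
}}

```text
time_s: 9.7
ee_pos: [0.4854, -0.0663, 0.203]
eef_rot: [-3.141, -0.0, 0.228]
force: [1.0, -0.2, 0.6]
grip_width: 0.0006
```

```bash
python3 - <<'E'
from h import *
im=st(3,"scene")[200:380,205:435]; cv2.imwrite("pics/p6.png",cv2.resize(im,None,fx=3,fy=3,interpolation=cv2.INTER_CUBIC)); print(ctrl.get_obs()["eef_rot"])
E
```

```text
9.85 bed x,y,z mm, fx,fy,fz [-6.0750e+01 -8.2720e+01  2.0353e+02  1.1000e-01  1.5000e-01  8.9000e-01] sd [0.74 1.36 0.13 0.64 0.21 0.82]
[ 3.14141653e+00 -1.80581527e-03  2.28977034e-01]
```

View pics/p6.png

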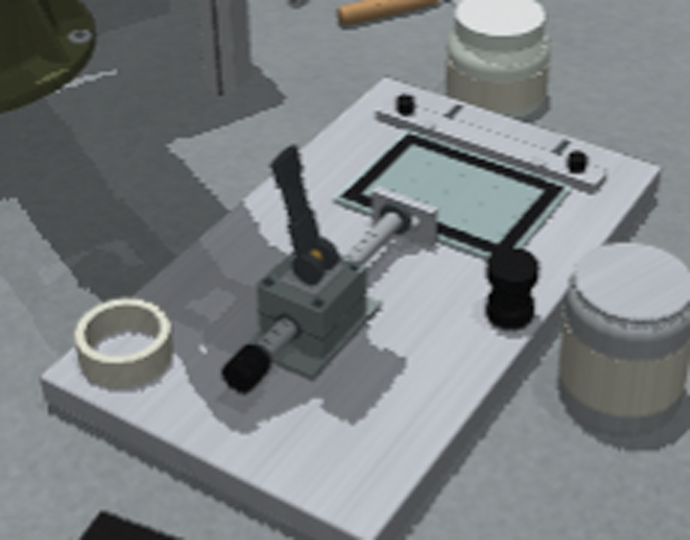

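The panel sits against the bar with the foot on it, and the lever is open (crop px 290,155). The fingertip is beside the lever on its -x side (crop px 220,95). I descend next.

Emit:
{"name": "carry_out", "arguments": {
  "commands": [1,0,-0.15,-2.5,0,0,0,1,0,-0.15,-5.1,0,0,0,1,0,-0.15,-5.1,0,0,0,1,0,-0.15,-5.1,0,0,0]
}}

```text
time_s: 10.18
ee_pos: [0.4876, -0.0703, 0.1521]
eef_rot: [-3.141, 0.0, 0.228]
force: [0.8, -0.5, -0.3]
grip_width: 0.0004
```

```bash
python3 - <<'E'
from h import *
st(2)
E
```

```text
10.2833 bed x,y,z mm, fx,fy,fz [-5.9720e+01 -8.6550e+01  1.5354e+02  3.5000e-01  2.9000e-01 -2.0000e-02] sd [0.12 0.   0.27 0.7  0.03 0.52]
```

Emit:
{"name": "carry_out", "arguments": {
  "commands": [1,0.49,0.11,0,0,0,0,1,0.97,0.22,0,0,0,0,1,1.46,0.34,0,0,0,0,1,1.95,0.45,0,0,0,0,1,2.34,0.54,0,0,0,0,1,2.73,0.63,0,0,0,0,1,3.12,0.72,0,0,0,0,1,3.51,0.81,0,0,0,0,1,3.9,0.9,0,0,0,0,1,4.29,0.99,0,0,0,0]
}}

```text
time_s: 11.12
ee_pos: [0.5316, -0.0603, 0.1539]
eef_rot: [3.141, -0.003, 0.228]
force: [-3.3, -1.9, 3.7]
grip_width: 0.0006
```

```bash
python3 - <<'E'
from h import *
im=st(3,"scene")[200:380,205:435]; cv2.imwrite("pics/p7.png",cv2.resize(im,None,fx=3,fy=3,interpolation=cv2.INTER_CUBIC))
E
```

```text
11.2667 bed x,y,z mm, fx,fy,fz [-15.12 -86.54 153.73  -1.07   0.2    0.93] sd [0.21 0.02 0.08 0.29 0.13 0.5 ]
```

View pics/p7.png

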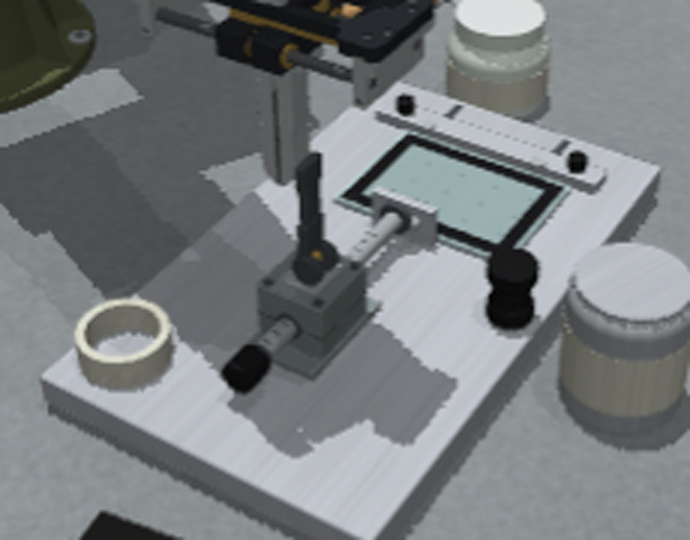

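The lever is upright with the finger on its -x face (crop px 295,170). I continue along the arc.

Emit:
{"name": "carry_out", "arguments": {
  "commands": [1,0.75,0.17,0,0,0,0,1,1.49,0.34,-0.09,0,0,0,1,2.24,0.52,-0.33,0,0,0,1,2.98,0.69,-0.63,0,0,0,1,3.65,0.84,-1.05,0,0,0,1,4.28,0.99,-1.54,0,0,0,1,4.82,1.11,-2.13,0,0,0,1,5.32,1.23,-2.77,0,0,0]
}}

```text
time_s: 11.93
ee_pos: [0.5866, -0.0479, 0.1282]
eef_rot: [3.139, -0.008, 0.229]
force: [-1.1, 1.3, 18.2]
grip_width: 0.0008
```

```bash
python3 - <<'E'
from h import *
st(3,"scene")
E
```

```text
12.0833 bed x,y,z mm, fx,fy,fz [ 40.96 -86.82 127.07   0.68  -0.21  11.61] sd [0.28 0.02 0.21 0.75 0.08 0.27]
```

Emit:
{"name": "carry_out", "arguments": {
  "commands": [1,0.2,0.05,-0.5,0,0,0,1,0.35,0.08,-1.06,0,0,0,1,0.5,0.12,-1.4,0,0,0,1,0.58,0.13,-1.7,0,0,0,1,0.65,0.15,-2.0,0,0,0,1,0.7,0.16,-2.3,0,0,0]
}}

```text
time_s: 12.58
ee_pos: [0.5931, -0.0463, 0.1038]
eef_rot: [3.14, -0.006, 0.229]
force: [-0.4, 0.3, -0.2]
grip_width: 0.0008
```

```bash
python3 - <<'E'
from h import *
im=st(3,"scene")[200:380,205:435]; cv2.imwrite("pics/p8.png",cv2.resize(im,None,fx=3,fy=3,interpolation=cv2.INTER_CUBIC))
E
```

```text
12.7333 bed x,y,z mm, fx,fy,fz [ 4.7540e+01 -8.6720e+01  1.0351e+02 -9.0000e-02  2.3000e-01 -1.3000e-01] sd [0.05 0.05 0.3  0.48 0.2  0.95]
```

View pics/p8.png

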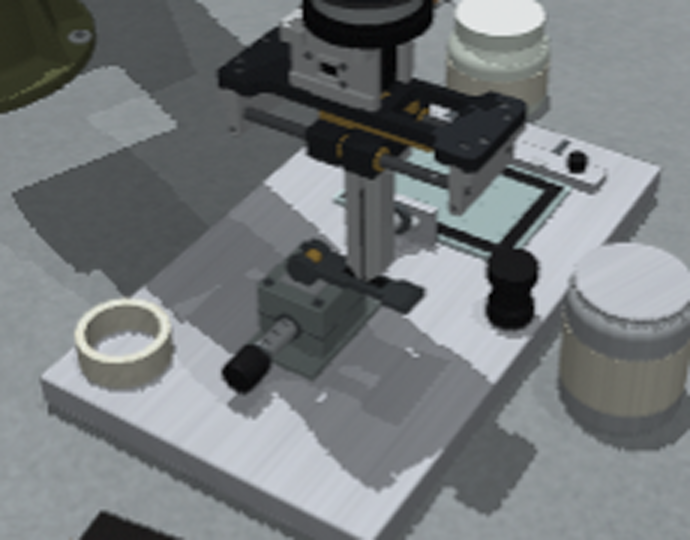

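The lever has snapped down and the finger is off it. I feel 6 mm lower to check that it lies on its stop, then lift clear.

Emit:
{"name": "carry_out", "arguments": {
  "commands": [1,0,0,-0.2,0,0,0,1,0,0,-0.4,0,0,0,1,0,0,-0.6,0,0,0,1,0,0,-0.6,0,0,0]
}}

```text
time_s: 13.07
ee_pos: [0.5927, -0.0463, 0.0974]
eef_rot: [3.14, -0.005, 0.229]
force: [-0.7, 0.4, -0.2]
grip_width: 0.0004
```

Emit:
{"name": "carry_out", "arguments": {
  "commands": [1,0,0,3,0,0,0,1,0,0,7,0,0,0,1,0,0,11,0,0,0,1,-2,-3,12,0,0,0,1,-3,-7,12,0,0,0,1,-3,-11,12,0,0,0,1,-3,-15,12,0,0,0,1,-3,-19,12,0,0,0,1,-3,-23,12,0,0,0,1,-3,-27,12,0,0,0,1,-3,-27,12,0,0,0]
}}

```text
time_s: 13.98
ee_pos: [0.5613, -0.3223, 0.2165]
eef_rot: [3.14, -0.004, 0.224]
force: [1.2, -0.1, -0.6]
grip_width: 0.0004
```

```bash
python3 - <<'E'
from h import *
im0=st(3,"top")
b=(im0.max(2)<90).astype(np.uint8); q=np.zeros_like(b); q[195:270,265:325]=b[195:270,265:325]
q=cv2.morphologyEx(q,cv2.MORPH_OPEN,np.ones((2,2)))
c=max(cv2.findContours(q,0,2)[0],key=cv2.contourArea)
print(cv2.minAreaRect(at_z("top",c[:,0,:],.035)[:,:2].astype(np.float32)*1000))
im=st(1,"scene")[200:380,205:435]; im=cv2.resize(im,(400,313)); t=cv2.resize(im0[150:310,230:430],(400,320))
cv2.imwrite("pics/p9.png",np.hstack([im,t[:313]]))
E
```

```text
14.1333 bed x,y,z mm, fx,fy,fz [-4.3390e+01 -3.4421e+02  2.1676e+02  3.8000e-01  2.0000e-01 -6.6000e-01] sd [0.62 1.23 0.23 0.26 0.8  0.14]
((509.1009216308594, 121.0755844116211), (138.96292114257812, 97.99539184570312), 12.921177864074707)
14.1833 bed x,y,z mm, fx,fy,fz [-4.2280e+01 -3.4220e+02  2.1735e+02  9.5000e-01  2.1000e-01 -3.9000e-01] sd [0. 0. 0. 0. 0. 0.]
```

View pics/p9.png

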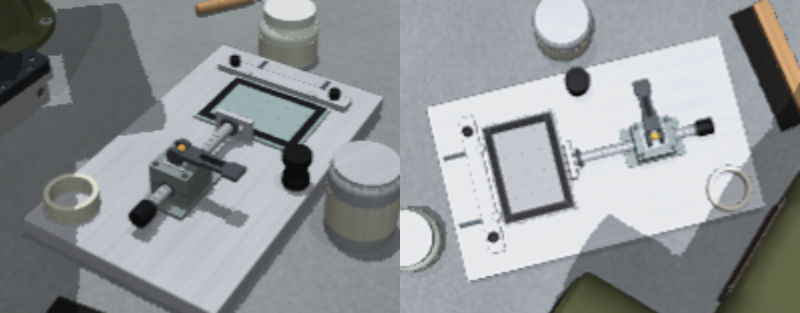

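The lever lies level: the finger reached z = 97 mm with no contact. The panel is unmoved and square, the foot is on it, and the bystanders are in place. I hand it in.

```bash
python3 -c "
from station import ticket
print(ticket.hand_in())"
```

```text
the job is handed in; nothing more can be done
None
```

The side lay is set and the job is handed in; no verdict was reported.

I pushed the stop rod in by feel with the shut fingers. Sliding took about 8–9 N. After the panel met the lay buttons, the force rose to about 14 N, so the foot presses with about 5 N, roughly 1.5 mm of its travel. I then threw the cam lever over along its arc, with about 12 N at rest and 18 N at the highest reading, and it snapped down past centre.

Last checks:
- **Panel:** it measured 12.9° against the bed's 13.0°, so it is square within the camera's precision. It had not moved between the setting and the end.
- **Lever:** it looks level in both cameras. The finger reached 97 mm above the table over the paddle without touching anything, which fits the lever lying on its stop. I did not measure its angle directly.
- **Foot force:** I did not measure it again after clamping. The foot still sits against the panel in the pictures.
- **Rest of the scene:** the bystanders in the last view look unmoved, and the arm is clear of everything.

No check failed or disagreed. In the early pictures, the network missed the bed once in the top view, so I placed the bed by image threshold instead.

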